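Shut the lock box and hold its key turned

TASK

The washing-up liquid has been put away in the child-safe lock box: first shut the lid fully, then take the red-headed key from the key block, push it all the way down past the stiff pins into the brass barrel at the front of the box, and only then turn it a full quarter turn clockwise. The lock springs back, so finish still gripping the key and holding it turned, so that I can try the lid. Leave the blue-headed key standing in the block, and do not shift or upset the things standing around.

Things in the scene. Friction and masses are not known exactly. Their poses are not given: they have to be found in the camera images.
- box: White steel lock box, 130 (x) x 220 (y) x 75 mm, fixed; a washing-up bottle lies inside. Origin: centre of its underside; front: its -x side. On the middle of the front stands a dark steel lock housing, 58 x 58 mm, 85 mm high, with a red dot on its face and the brass barrel in its top.
- lid (a joint): Angle of the box's white lid in rad: 0 shut, grows as the front edge rises; starts between 0.35 and 0.75. The lid is a plate 132 x 224 x 8 mm, hinged along the far (+x) rim, and stays where it is left (about 0.15 N m of friction, so some 2 N at the front edge moves it; pushed down on top it shuts against the rim).
- lid_push (a point): Point on the lid's upper face, 110 mm from the hinge axis and 21 mm behind the front edge, in the middle. With the lid shut it lies 84.5 mm above the worktop.
- lid_hinge (a point): Point on the lid's hinge axis (the point's y axis), 75.5 mm above the worktop, on the underside of the lid. The point turns with the lid.
- keyway (a point): Mouth of the lock: centre of the top of the brass barrel (41 mm across, rim 97 mm above the worktop), 95 mm in front of the box's centre. z up; keyway a slot 7 mm wide (x), 17 mm long (y), 36 mm deep, below a funnel 7 mm deep that catches a tip up to 8 mm off in x, 5 mm in y. The point turns with the barrel.
- keyway_floor (a point): Floor of the keyway, on the barrel's axis, 43 mm below the rim; the tip of a key fully in rests here, its collar 3 mm above the rim. Axes as keyway. Two pairs of stiff sprung pins, 18 and 31 mm below the rim, close the slot to 2 mm: pushing the blade past takes 5 to 12 N down (a small side to side wiggle helps): grip firmly.
- barrel (a joint): Turn of the barrel in rad: 0 at rest, grows clockwise from above, stop at 1.571. A spring turns it back (0.08 N m per rad, friction 0.02 N m). The blade has up to 0.15 rad of play in the keyway: turn the key that much further. A flat steel cam 58 mm long, top 90 mm above the worktop, points to the box's +y at 0 and swings over the lid's front edge.
- block: Wooden key block, 50 (x) x 130 (y) x 42 mm, fixed to the worktop. Origin: centre of its underside. Two slots in its top, 30 mm to either side of the centre along y, 7 (x) x 16 (y) mm, 36 mm deep, so that a key's tip stands 6 mm above the worktop and its head reaches 96 mm. The keys may lean up to 0.1 rad.
- red_key: The key with the red plastic head: the one that is wanted. Steel blade 14 mm wide (y), 5 thick (x), 46 long, rounded tip; then a 20 x 8 mm collar 7 high; then a flat head 34 mm wide (y), 8 thick (x), from 52 to 90 mm above the tip. Origin: end of the tip; z from tip to head. About 45 g. Starts in either slot of the key block. Grip across the 8 mm, from above.
- red_key_tip (a point): The red key's tip, at its origin, axes as the key's.
- red_key_head (a point): Grip point in the red key's head, 73 mm above its tip, axes as the key's.
- blue_key: The other key, with a blue plastic head; to be left standing. Steel blade 14 mm wide (y), 5 thick (x), 46 long, rounded tip; then a 20 x 8 mm collar 7 high; then a flat head 34 mm wide (y), 8 thick (x), from 52 to 90 mm above the tip. Origin: end of the tip; z from tip to head. About 45 g. Starts in either slot of the key block.
- green_mug: Bystander: sage-green mug, 81 x 120 mm with its handle, 94 mm high. Origin: centre of the underside of its outline.
- spotted_cup: Bystander: small white cup with red spots, 63 x 90 x 55 mm. Origin: centre of the underside of its outline.
- egg_timer: Bystander: cream egg timer, 62 mm across, 60 mm high. Origin: centre of its underside.
- tumbler: Bystander: clear tumbler, 81 mm across, 88 mm high. Origin: centre of its underside.
- beaker: Bystander: white espresso beaker, 77 mm across, 61 mm high. Origin: centre of its underside.

How it is judged:
By the outcome, as a careful person would: the job done as asked, in the order asked, and still so for the second after the job is handed in, while the arm keeps its last pose, push and grip.
It also fails if it takes over 56 s, if anything falls off the work surface, if the arm or the gripper's body presses on something with over 40 N, if the wrist force passes 120 N, or if a joint passes its speed limit or range.

ROBOT

A 6-joint arm with a two-finger parallel gripper is mounted at the origin on a cart in front of the work surface, level with it; the furniture and walls round the work are solid. World frame = base frame: x ahead of the robot, y to its left, z up, the work surface at z = 0. Lengths are in m, angles in degrees, forces in N, time in s.
With the tool pointing down it reaches from about 0.35 to 0.875 m from the base axis. Payload 4.2 kg.
Tool frame: the origin (TCP) lies on the centre line of the jaws, within the pads' length; the fingertips stand 11 mm ahead of it and the grasp point (between the pads) lies 8 mm behind it; z points along the fingers, y is the line along which they close (so a half turn about z gives the same grasp; the last joint's range is limited). The gripper opens to 87 mm and grips with 3 to 60 N. Pads are 19 mm wide; open, the fingers measure 117 mm over their backs; the gripper's body (75 mm by 190 mm) begins 51 mm behind the grasp point.
Start: joints at [-60.413, 22.042, 0.453, 0, -68.411, -14.817], TCP at [0.159, -0.604, 0.234] pointing down, gripper open.
Joint ranges: [-179.83, 179.83], [-69.29, 118.12], [-61.27, 80.66], [-181.25, 117.63], [-171.15, -9.14], [-177.46, 177.46]. Speed limits (degrees/s): [159.86, 159.86, 180, 180, 180, 180].

INTERFACE

Orientations are given as a 3x3 rotation matrix whose columns are the frame's x, y, z axes.
In Python, from station import r gives the robot as it stands.
- The arm moves only by the tool servo_tool, never from a script. Its argument "commands" is a list that holds one entry, the list of rows, each a list of 7 numbers: the closure, from 0 (fully open) to 1 (shut), then the shift along the tool's x, y, z in mm, then the turn, a rotation vector about the tool's x, y, z in rad. In form: [[[claw, x, y, z, ax, ay, az], ...]]. A call has exactly 5 rows; each row is the pose to reach, as a shift and turn from the pose commanded when the call began, along the tool's axes at that moment; what a row does not reach only later rows make up. A row lasts 1/10 s, in which the tool goes at most 50 mm and 8.59 degrees, less where a joint would pass 70% of its speed; a pose out of reach is approached as far as the arm can. A call with a gripper value outside its range is refused whole. The fingers move at their own pace and stop on an object; the grip force is fixed at half the most. Time passes only in rows, so rows that repeat a pose let the fingers close, or fill a call up. It gives the time, the measured TCP pose, the force, the opening and the grip force at its end, in the units of the state.
- r.sense(): the state, without advancing time (a new reading comes with each control period).
- r.capture(name): name is "side" or "top" or "wrist"; returns a dict with "pixels" (400x640x3 uint8, red, green, blue), "camera_matrix" (3x3 intrinsics, pixels), "dist" ([k1, k2, p1, p2, k3] as OpenCV has them; the pictures are not rectified), "R" (3x3) and "t" (3): a world point X has camera coordinates R X + t. Camera axes: x right, y down, z forward; pixel columns grow to the right and rows downward; lengths in m; the calibration is good to about 2 mm. A picture is of the moment at which its call begins. There is no depth.
- r.finish_job(): hands the job in; it is judged then, once.
The state is a dict: "time_s": time; "joints": joint angles; "joint_velocities": joint speeds; "effort": joint torques, N m; "tcp_pos": TCP position; "ee_rot": TCP orientation; "wrist_force": force on the tool from outside, world axes, zero at the start; "moment": the same for the moment, N m; "gripper_width": opening from 0.0 (shut) to 1.0 (fully open); "gripper_force": force on a finger pad.
Only numpy, scipy, OpenCV 4.12 (cv2) and the standard library are available. Lean on these libraries where they do the work, as an engineer would, in place of code of your own. Each camera call takes 0.05 s, during which the arm holds its last target. There are 200 camera calls.

## Working session

There is one attempt and no reset: what is moved stays moved. The work goes in short steps, Python scripts to look and compute and a tool call to move; the robot and the scene stay as the last step left them, time stands still between calls to the robot, and variables do not carry over. Pictures are saved under pics/ and viewed, at most 13 in all, crops included, and the job is handed in when it is done.

Besides the shell and the picture viewer there is one more tool, called after "Call:" in YAML: its name, and indented under it one key for each argument. servo_tool: Moves the arm, as the interface text tells. Its arguments: {"type":"object","properties":{"commands":{"type":"array","items":{"type":"array","items":{"type":"array","items":{"type":"number"}}}}},"required":["commands"]}

```bash
mkdir -p pics; ls; python3 - <<'E'
from station import r
import cv2,numpy as np
s=r.sense();print(s)
for n in("side","top"):
    c=r.capture(n);cv2.imwrite(f"pics/{n}0.png",c["pixels"][:,:,::-1]);print(n,c["camera_matrix"],c["dist"],c["R"],c["t"])
E
```

```text
pics
{'time_s': 0.0, 'joints': array([-6.04122751e+01,  2.20903624e+01,  3.79896194e-01, -2.89739229e-02,
       -6.84127372e+01, -1.48182233e+01]), 'joint_velocities': array([-0.07143111, -0.09845356, -0.0233253 , -0.02361189, -0.18116809,
       -0.10458354]), 'effort': array([-3.28072792e-04, -3.90661061e+01,  1.87402904e+01,  4.21990603e+00,
        1.10300398e-02, -1.86458001e-04]), 'tcp_pos': array([ 0.15921688, -0.60377276,  0.23246463]), 'ee_rot': array([[-9.67006736e-01, -2.54749967e-01, -6.52798466e-04],
       [-2.54750785e-01,  9.67004456e-01,  2.10204083e-03],
       [ 9.57641937e-05,  2.19898857e-03, -9.99997578e-01]]), 'wrist_force': array([ 0.62321091, -1.17038981,  0.24713763]), 'moment': array([ 0.05245864, -0.01983409,  0.00448098]), 'gripper_force': 0.0, 'gripper_width': 0.9965260280405449}
side [[441.79428058   0.         324.35104455]
 [  0.         441.79428058 202.48361314]
 [  0.           0.           1.        ]] [-0.08446152  0.          0.          0.          0.        ] [[ 0.22066219 -0.97510238  0.02198964]
 [-0.5093301  -0.13442819 -0.85000701]
 [ 0.83179989  0.17636442 -0.52631221]] [-0.05495765  0.400095    1.11623163]
top [[398.06683771   0.         324.16084158]
 [  0.         398.06683771 199.32042606]
 [  0.           0.           1.        ]] [-0.02742613  0.          0.          0.          0.        ] [[ 0.00696645 -0.99996812 -0.00390233]
 [-0.98465227 -0.00617909 -0.17441828]
 [ 0.1743886   0.00505751 -0.98466392]] [0.08255424 0.59366096 1.32907361]
```

View pics/side0.png

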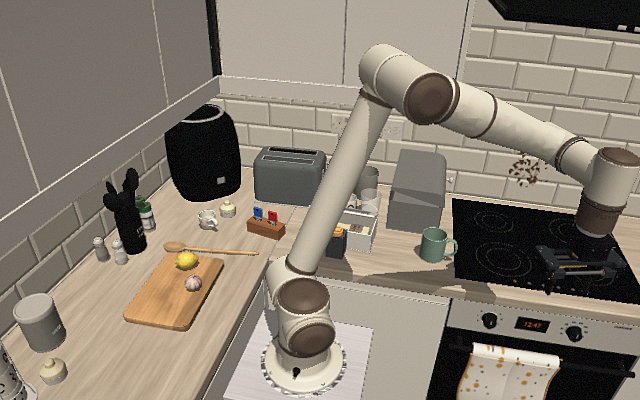

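View pics/top0.png

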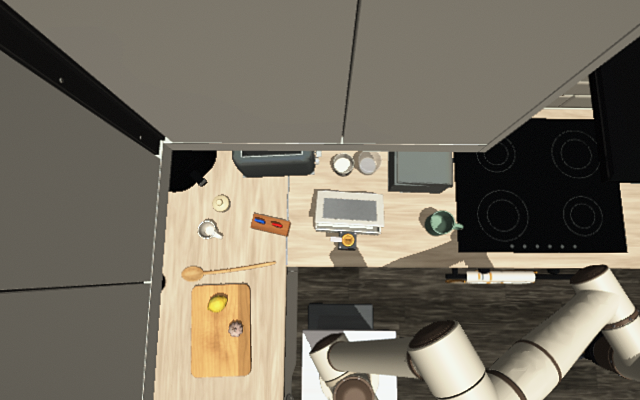

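Side view: block at about (267,228) with blue key left (258,213) and red key right (272,216), box at (355,230). Top view: red key (277,224), blue (260,221), barrel (348,240), lid around (348,210), mug (440,222).

```bash
cat > h.py <<'E'
from station import r
import cv2,numpy as np
def ray(c,uv):
    p=cv2.undistortPoints(np.array([[uv]],float),c["camera_matrix"],np.array(c["dist"]))[0,0]
    R=np.array(c["R"]);return -R.T@c["t"],R.T@np.array([*p,1])
def atz(c,uv,z):
    o,d=ray(c,uv);return o+d*(z-o[2])/d[2]
def proj(c,X):
    return cv2.projectPoints(np.array(X,float).reshape(-1,3),cv2.Rodrigues(np.array(c["R"]))[0],np.array(c["t"]),c["camera_matrix"],np.array(c["dist"]))[0][:,0]
def mask(im,col):
    h=cv2.cvtColor(im,cv2.COLOR_RGB2HSV).astype(int);H,S,V=h[...,0],h[...,1],h[...,2]
    if col=="red":return ((H<6)|(H>174))&(S>170)&(V>70)
    if col=="blue":return (H>100)&(H<125)&(S>150)&(V>70)
    if col=="brass":return (H>12)&(H<28)&(S>120)&(V>110)
E
python3 - <<'E'
from h import *
c=r.capture("top");im=c["pixels"]
for col,z in(("red",.09),("blue",.09),("brass",.097)):
    m=mask(im,col).astype(np.uint8);n,l,st,ce=cv2.connectedComponentsWithStats(m)
    for i in range(1,n):
        if st[i,4]>8 : print(col,st[i],ce[i].round(1),atz(c,ce[i],z).round(4))
crop=im[170:270,235:475]
cv2.imwrite("pics/topc.png",cv2.resize(crop[:,:,::-1],None,fx=3.3,fy=3.3,interpolation=cv2.INTER_CUBIC))
E
```

```text
red [272 223  10   5  29] [276.8 224.5] [0.5   0.244 0.09 ]
blue [255 219  10   4  23] [259.4 220.6] [0.5127 0.3026 0.09  ]
brass [251 214  38  22 310] [272.2 224.8] [0.4983 0.2583 0.097 ]
brass [342 233  12  14 130] [347.3 239.6] [0.4508 0.0089 0.097 ]
brass [182 265  70  16 262] [201.1 272.4] [0.3403 0.4865 0.097 ]
brass [253 264   9   2   9] [257.  264.6] [0.3673 0.3043 0.097 ]
brass [490 273   2   7  11] [490.4 276.2] [ 0.3342 -0.4571  0.097 ]
brass [ 191  284   60   93 5014] [220.  330.6] [0.1579 0.4154 0.097 ]
```

View pics/topc.png

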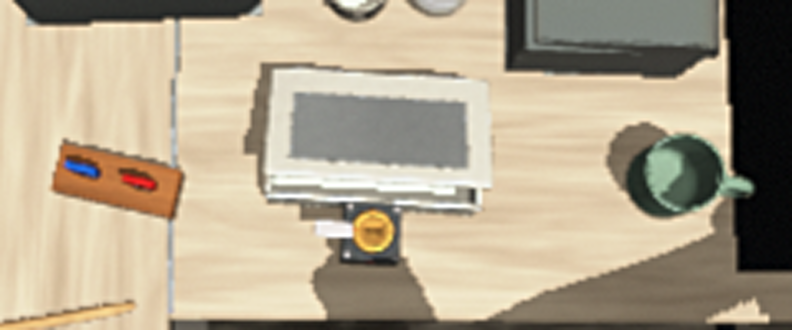

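Crop: block with blue key at (83,167) and red key at (138,180), lid ajar (272–490, 67–190), barrel at (374,231), white cam pointing left (+y), box yaw about -3.5°, block yaw about -13°.

```bash
cat >> h.py <<'E'
from scipy.spatial.transform import Rotation as Ro
def down(yaw): # yaw of tool y axis, deg
    a=np.radians(yaw);y=np.array([np.cos(a),np.sin(a),0]);z=np.array([0,0,-1.]);return np.column_stack([np.cross(y,z),y,z])
def plan(target,yaw,n,s=None):
    "per-call deltas (mm, rad) in the tool frame at the call's start"
    s=s or r.sense();p0=np.array(s["tcp_pos"]);R0=np.array(s["ee_rot"]);R1=down(yaw)
    w=Ro.from_matrix(R0.T@R1).as_rotvec();prev=(p0,R0)
    for k in range(1,n+1):
        f=k/n;p=p0+f*(np.array(target)-p0);R=R0@Ro.from_rotvec(w*f).as_matrix()
        d=prev[1].T@(p-prev[0])*1e3;a=Ro.from_matrix(prev[1].T@R).as_rotvec()
        print("call",k,"mm",d.round(1),"rad",a.round(3));prev=(p,R)
E
python3 - <<'E'
from h import *
c=r.capture("top")
O=np.array([235,170])
for n,uv,z in(("barrel",(374,231),.097),("lid rear L",(272,67),.0835),("lid rear R",(490,82),.0835),("cam end",(318,229),.09),("blkFL",(62,141),.042),("blkFR",(184,170),.042),("blkNL",(53,187),.042)):
    print(n,atz(c,O+np.array(uv)/3.3,z).round(4))
plan((.505,.006,.235),177,4)
E
```

```text
barrel [0.4495 0.0056 0.097 ]
lid rear L [0.6186 0.1095 0.0835]
lid rear R [ 0.6043 -0.1151  0.0835]
cam end [0.4516 0.0615 0.09  ]
blkFL [0.546  0.3312 0.042 ]
blkFR [0.5161 0.2017 0.042 ]
blkNL [0.4972 0.3388 0.042 ]
call 1 mm [-122.4  125.5   -0.4] rad [ 0.     0.    -0.315]
call 2 mm [-155.3   81.3   -0.4] rad [ 0.     0.    -0.315]
call 3 mm [-172.9   29.2   -0.5] rad [ 0.     0.    -0.315]
call 4 mm [-173.4  -25.9   -0.5] rad [ 0.     0.    -0.315]
```

Call:
servo_tool:
  commands:
    - [[0.5,-24,25,0,0,0,-0.063],[1,-49,50,0,0,0,-0.126],[1,-73,75,0,0,0,-0.189],[1,-98,100,0,0,0,-0.252],[1,-122,125,0,0,0,-0.315]]

```text
time_s: 0.7
tcp_pos: [0.2459, -0.451, 0.2334]
ee_rot: [[-0.839, -0.544, -0.0], [-0.544, 0.839, 0.0], [-0.0, 0.0, -1.0]]
wrist_force: [0.7, -0.8, -0.1]
gripper_width: 0.635
gripper_force: 0.0
```

Call:
servo_tool:
  commands:
    - [[1,-31,16,0,0,0,-0.063],[1,-62,32,0,0,0,-0.126],[1,-93,49,0,0,0,-0.189],[1,-124,65,0,0,0,-0.252],[1,-155,81,0,0,0,-0.315]]

```text
time_s: 1.2
tcp_pos: [0.3322, -0.2989, 0.2336]
ee_rot: [[-0.629, -0.777, 0.0], [-0.777, 0.629, -0.0], [-0.0, -0.0, -1.0]]
wrist_force: [0.4, 0.5, -0.7]
gripper_width: 0.172
gripper_force: 0.0
```

Call:
servo_tool:
  commands:
    - [[1,-35,6,0,0,0,-0.063],[1,-69,12,0,0,0,-0.126],[1,-104,18,0,0,0,-0.189],[1,-138,23,0,0,0,-0.252],[1,-173,29,0,0,0,-0.315]]

```text
time_s: 1.7
tcp_pos: [0.4189, -0.1464, 0.2336]
ee_rot: [[-0.357, -0.934, 0.0], [-0.934, 0.357, 0.0], [-0.0, -0.0, -1.0]]
wrist_force: [0.4, -0.6, 0.1]
gripper_width: 0.006
gripper_force: 0.0
```

Call:
servo_tool:
  commands:
    - [[1,-35,-5,0,0,0,-0.063],[1,-69,-10,0,0,0,-0.126],[1,-104,-15,0,0,0,-0.189],[1,-138,-21,0,0,0,-0.252],[1,-172,-26,0,0,0,-0.315]]

```text
time_s: 2.2
tcp_pos: [0.5051, 0.0047, 0.2335]
ee_rot: [[-0.05, -0.999, -0.0], [-0.999, 0.05, 0.0], [-0.0, 0.0, -1.0]]
wrist_force: [1.2, -0.8, 0.8]
gripper_width: 0.003
gripper_force: 0.0
```

```bash
python3 - <<'E'
from h import *
plan((.503,.004,.235),176.5,1)
s=r.sense();print(s["time_s"],s["tcp_pos"],s["wrist_force"],s["gripper_width"],s["joints"].round(1))
c=r.capture("wrist");cv2.imwrite("pics/w0.png",c["pixels"][:,:,::-1])
E
```

```text
call 1 mm [ 0.8  2.  -1.5] rad [0.    0.    0.011]
2.2 [0.50508147 0.00473699 0.23353227] [ 1.15364508 -0.77976197  0.81138308] 0.003241605002205735 [ 19.   10.3 -16.   -0.  -63.6 -21.9]
```

View pics/w0.png

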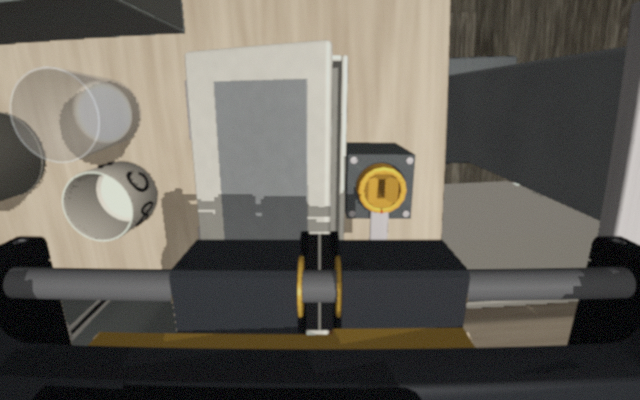

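Wrist view: barrel with its slot at (382,188), lid front edge near column 335, tumbler and beaker upper left. The fingertips are just over the raised lid's edge, so I push about 25 mm nearer the hinge.

Call:
servo_tool:
  commands:
    - [[1,0,-25,0,0,0,0],[1,0,-25,25,0,0,0.01],[1,0,-25,50,0,0,0.01],[1,0,-25,70,0,0,0.01],[1,0,-25,85,0,0,0.01]]

```text
time_s: 2.75
tcp_pos: [0.5288, 0.0017, 0.1469]
ee_rot: [[-0.063, -0.998, -0.002], [-0.998, 0.064, -0.0], [0.001, 0.002, -1.0]]
wrist_force: [0.5, 0.0, 1.1]
gripper_width: 0.005
gripper_force: 0.0
```

Call:
servo_tool:
  commands:
    - [[1,0,0,12,0,0,0],[1,0,0,24,0,0,0],[1,0,0,36,0,0,0],[1,0,0,46,0,0,0],[1,0,0,52,0,0,0]]

```text
time_s: 3.25
tcp_pos: [0.5292, 0.002, 0.0955]
ee_rot: [[-0.063, -0.998, -0.001], [-0.998, 0.063, -0.0], [0.0, 0.001, -1.0]]
wrist_force: [-1.0, 0.7, 0.6]
gripper_width: 0.007
gripper_force: 0.4
```

Call:
servo_tool:
  commands:
    - [[1,0,0,2,0,0,0],[1,0,0,4,0,0,0],[1,0,0,6,0,0,0],[1,0,0,6,0,0,0],[1,0,0,6,0,0,0]]

```text
time_s: 3.75
tcp_pos: [0.5292, 0.0019, 0.0946]
ee_rot: [[-0.061, -0.998, 0.0], [-0.998, 0.061, -0.001], [0.001, -0.0, -1.0]]
wrist_force: [-10.5, 2.9, 25.0]
gripper_width: 0.005
gripper_force: 12.6
```

Call:
servo_tool:
  commands:
    - [[1,0,0,-20,0,0,0],[1,0,0,-50,0,0,0],[1,0,10,-90,0,0,0],[0.6,0,35,-120,0,0,0],[0.6,0,60,-145,0,0,0]]

```text
time_s: 4.25
tcp_pos: [0.4699, 0.006, 0.2374]
ee_rot: [[-0.063, -0.998, 0.003], [-0.998, 0.063, 0.001], [-0.001, -0.003, -1.0]]
wrist_force: [0.3, 0.3, 0.5]
gripper_width: 0.111
gripper_force: 0.0
```

```bash
cat >> h.py <<'E'
def blobs(c,col,z,amin=60):
    m=cv2.morphologyEx(mask(c["pixels"],col).astype(np.uint8),cv2.MORPH_CLOSE,np.ones((9,9)));n,l,st,ce=cv2.connectedComponentsWithStats(m)
    for i in range(1,n):
        if st[i,4]>amin:
            q=cv2.minAreaRect(np.argwhere(l==i)[:,::-1].astype(np.float32))
            bp=np.array([atz(c,v,z)[:2] for v in cv2.boxPoints(q)]);e=[bp[1]-bp[0],bp[2]-bp[1]]
            e.sort(key=np.linalg.norm)
            print(col,st[i],"centre",atz(c,q[0],z).round(4),"sides",[round(np.linalg.norm(v)*1e3,1) for v in e],"long-axis deg",np.degrees(np.arctan2(e[1][1],e[1][0])).round(1))
E
python3 - <<'E'
from h import *
s=r.sense();print(s["tcp_pos"],s["wrist_force"])
c=r.capture("wrist");cv2.imwrite("pics/w1.png",c["pixels"][:,:,::-1]);blobs(c,"brass",.097)
print(c["R"].T@-c["t"])
t=r.capture("top");blobs(t,"brass",.097)
E
```

```text
[0.46986892 0.00596535 0.23744111] [0.29438472 0.30729424 0.54743036]
brass [ 317  163   48   48 1817] centre [0.4522 0.0076 0.097 ] sides [np.float64(39.3), np.float64(41.3)] long-axis deg 88.4
brass [277 258   8  59 329] centre [0.5125 0.1003 0.097 ] sides [np.float64(6.2), np.float64(61.0)] long-axis deg -96.7
brass [356 259   6  56 208] centre [0.4399 0.1042 0.097 ] sides [np.float64(4.5), np.float64(57.7)] long-axis deg 88.4
brass [336 330  49  12 259] centre [0.4398 0.1557 0.097 ] sides [np.float64(10.1), np.float64(46.2)] long-axis deg -168.2
[ 0.46474016 -0.06701321  0.388768  ]
brass [251 214  13  17 101] centre [0.501  0.3156 0.097 ] sides [np.float64(32.9), np.float64(60.4)] long-axis deg -153.9
brass [ 182  263   86  114 5534] centre [0.19   0.3939 0.097 ] sides [np.float64(280.5), np.float64(343.4)] long-axis deg -175.2
```

View pics/w1.png

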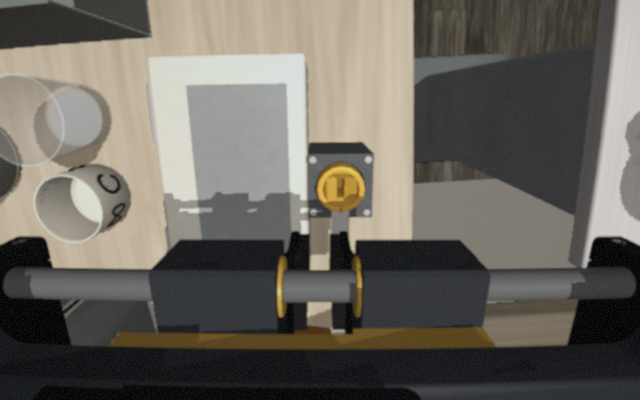

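Lid is now shut flat; barrel at (341,187) with the slot upright in the image (along y). On to the key block.

```bash
python3 - <<'E'
from h import *
c=r.capture("wrist")
p=[atz(c,v,.0835) for v in((305,55),(305,232),(150,58),(163,225))];print(np.round(p,4))
plan((.497,.245,.22),167,1)
E
```

```text
[[ 0.4761 -0.1007  0.0835]
 [ 0.4872  0.0538  0.0835]
 [ 0.6051 -0.1077  0.0835]
 [ 0.6201  0.0394  0.0835]]
call 1 mm [-240.   -12.    18.4] rad [-0.005  0.003  0.165]
```

Call:
servo_tool:
  commands:
    - [[0.5,-48,-2,0,0,0,0.03],[0.5,-96,-5,0,0,0,0.07],[0.5,-144,-7,5,0,0,0.1],[0.5,-192,-10,12,-0.003,0.002,0.13],[0.5,-240,-12,18,-0.005,0.003,0.165]]

```text
time_s: 4.9
tcp_pos: [0.4971, 0.2465, 0.2156]
ee_rot: [[-0.228, -0.974, -0.007], [-0.974, 0.228, -0.003], [0.005, 0.006, -1.0]]
wrist_force: [0.6, -0.2, -0.3]
gripper_width: 0.497
gripper_force: 0.0
```

```bash
python3 - <<'E'
from h import *
s=r.sense();print(s["tcp_pos"],s["ee_rot"].round(3).tolist(),s["gripper_width"])
c=r.capture("wrist");cv2.imwrite("pics/w2.png",c["pixels"][:,:,::-1])
for k in("red","blue"): blobs(c,k,.096)
print(c["R"].T@-c["t"])
t=r.capture("side")
for k in("red","blue"): blobs(t,k,.077,15)
E
```

```text
[0.49705772 0.24654405 0.21561205] [[-0.228, -0.974, -0.007], [-0.974, 0.228, -0.003], [0.005, 0.006, -1.0]] 0.4966013215857307
red [309 168  10  46 388] centre [0.5001 0.2436 0.096 ] sides [np.float64(7.0), np.float64(36.9)] long-axis deg 76.8
blue [311 232   8  38 264] centre [0.5112 0.294  0.096 ] sides [np.float64(5.7), np.float64(33.5)] long-axis deg 76.8
[0.48122704 0.17600601 0.36736343]
red [268 211   9  11  82] centre [0.5    0.2453 0.077 ] sides [np.float64(28.3), np.float64(63.1)] long-axis deg -162.0
blue [254 207   8  11  73] centre [0.5113 0.3028 0.077 ] sides [np.float64(25.1), np.float64(65.0)] long-axis deg -160.3
```

View pics/w2.png

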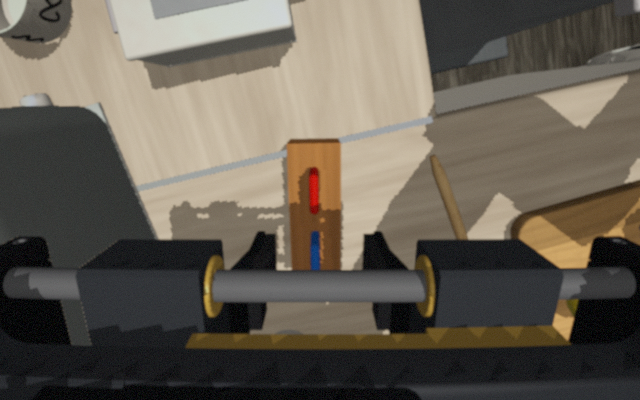

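Block in view: red head at (314,190), blue at (315,250), tool aligned with the head; jaws straddle the line of the keys.

```bash
python3 - <<'E'
from h import *
plan((.5,.2445,.071),166.8,1)
E
```

```text
call 1 mm [  3.2  -4.5 143.1] rad [ 0.007 -0.006  0.006]
```

Call:
servo_tool:
  commands:
    - [[0.5,3,-4.5,20,0.007,-0.006,0.006],[0.5,3,-4.5,50,0.007,-0.006,0.006],[0.5,3,-4.5,80,0.007,-0.006,0.006],[0.5,3,-4.5,100,0.007,-0.006,0.006],[0.5,3,-4.5,105,0.007,-0.006,0.006]]

```text
time_s: 5.5
tcp_pos: [0.4986, 0.2388, 0.1086]
ee_rot: [[-0.233, -0.973, -0.003], [-0.973, 0.233, -0.003], [0.003, 0.002, -1.0]]
wrist_force: [-0.4, 0.3, 0.8]
gripper_width: 0.498
gripper_force: 0.0
```

```bash
python3 - <<'E'
from h import *
plan((.5,.2445,.071),166.8,1)
c=r.capture("wrist")
for k in("red",): blobs(c,k,.096)
c=r.capture("side")
m=mask(c["pixels"],"red");
print(c["R"].T@-c["t"])
s=r.sense();print(s["wrist_force"])
E
```

```text
call 1 mm [-6.  -0.1 37.6] rad [ 0.002 -0.003 -0.005]
red [311 212  15  58 791] centre [0.498  0.2348 0.096 ] sides [np.float64(6.8), np.float64(30.7)] long-axis deg 76.8
[-0.71257385 -0.19666884  0.92877839]
[-0.10395581 -0.38378277 -0.11961862]
```

Call:
servo_tool:
  commands:
    - [[0.5,-6,0,10,0,0,0],[0.5,-6,0,20,0,0,0],[0.5,-6,0,30,0,0,0],[0.5,-6,0,37,0,0,0],[0.7,-6,0,37,0,0,0]]

```text
time_s: 6.1
tcp_pos: [0.5007, 0.2458, 0.0743]
ee_rot: [[-0.232, -0.973, 0.001], [-0.973, 0.232, 0.0], [-0.001, -0.001, -1.0]]
wrist_force: [0.1, -0.1, -0.2]
gripper_width: 0.465
gripper_force: 0.0
```

Call:
servo_tool:
  commands:
    - [[1,0,0,0,0,0,0],[1,0,0,0,0,0,0],[1,0,0,0,0,0,0],[1,0,0,0,0,0,0],[1,0,0,0,0,0,0]]

```text
time_s: 6.6
tcp_pos: [0.5015, 0.2464, 0.0758]
ee_rot: [[-0.232, -0.973, 0.003], [-0.973, 0.232, 0.002], [-0.003, -0.003, -1.0]]
wrist_force: [0.4, -0.0, 1.1]
gripper_width: 0.087
gripper_force: 30.0
```

Call:
servo_tool:
  commands:
    - [[1,0,0,-15,0,0,0],[1,0,0,-35,0,0,0],[1,0,0,-60,0,0,0],[1,0,0,-90,0,0,0],[1,0,0,-120,0,0,0]]

```text
time_s: 7.1
tcp_pos: [0.5008, 0.2458, 0.1965]
ee_rot: [[-0.232, -0.973, 0.002], [-0.973, 0.232, 0.002], [-0.002, -0.002, -1.0]]
wrist_force: [1.0, -0.4, -0.4]
gripper_width: 0.088
gripper_force: 30.0
```

```bash
python3 - <<'E'
from h import *
s=r.sense();print(s["tcp_pos"],s["gripper_width"],s["gripper_force"],s["ee_rot"].round(3).tolist())
c=r.capture("side");w=r.capture("wrist")
p,R=s["tcp_pos"],s["ee_rot"]
T=p+R@np.array([0,0,.065]);H=p+R@np.array([0,0,-.008])
print("expected tip/grip px side",proj(c,[T,H]).round(1).tolist())
u,v=proj(c,H)[0].astype(int)
a=cv2.resize(c["pixels"][v-50:v+60,u-60:u+60],None,fx=5,fy=5,interpolation=cv2.INTER_CUBIC)[:,:,::-1]
cv2.imwrite("pics/s3.png",a);print(u-60,v-50);cv2.imwrite("pics/w3.png",w["pixels"][:,:,::-1])
E
```

```text
[0.50081697 0.24583432 0.19649863] 0.08817261071995161 30.00013063196093 [[-0.232, -0.973, 0.002], [-0.973, 0.232, 0.002], [-0.002, -0.002, -1.0]]
expected tip/grip px side [[271.3, 202.5], [270.4, 183.9]]
210 133
```

View pics/s3.png

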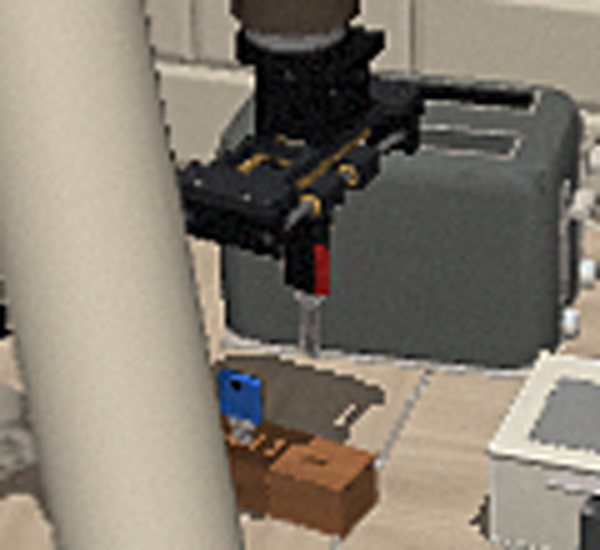

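Key is held upright (head at crop (323,268), tip at (311,356)); blue key still stands in the block. Now over the barrel.

```bash
python3 - <<'E'
from h import *
plan((.4515,.0078,.2),176.3,1)
E
```

```text
call 1 mm [245.2  -5.   -1.9] rad [-0.01   0.009 -0.169]
```

Call:
servo_tool:
  commands:
    - [[1,15,0,-5,0,0,0],[1,40,-1,-8,0,0,0],[1,70,-2,-8,0,0,0],[1,100,-2,-8,0,0,0],[1,130,-3,-8,0,0,0]]

```text
time_s: 7.7
tcp_pos: [0.472, 0.1159, 0.2023]
ee_rot: [[-0.233, -0.973, 0.0], [-0.973, 0.233, 0.001], [-0.001, -0.0, -1.0]]
wrist_force: [-0.5, -0.1, -0.1]
gripper_width: 0.091
gripper_force: 30.0
```

Call:
servo_tool:
  commands:
    - [[1,35,-1,0,0,0,-0.03],[1,70,-1,0,0,0,-0.07],[1,95,-2,0,0,0,-0.11],[1,110,-2,2,0,0,-0.15],[1,115,-2,4,0,0,-0.167]]

```text
time_s: 8.2
tcp_pos: [0.447, 0.0039, 0.1982]
ee_rot: [[-0.069, -0.998, 0.001], [-0.998, 0.069, 0.001], [-0.001, -0.001, -1.0]]
wrist_force: [-0.0, 0.2, -0.8]
gripper_width: 0.087
gripper_force: 30.0
```

```bash
python3 - <<'E'
from h import *
w=r.capture("wrist");cv2.imwrite("pics/w4.png",w["pixels"][80:380,160:560][:,:,::-1].repeat(2,0).repeat(2,1))
for _ in range(3):
    s=r.sense();print(s["time_s"],s["tcp_pos"].round(4),s["ee_rot"].round(3).tolist());c=r.capture("side")
plan((.4515,.0078,.2),176.3,1)
p=s["tcp_pos"];R=s["ee_rot"]
print(proj(w,[p+R@np.array([0,0,.07]),(.4515,.007,.097)])-[160,80])
print(proj(c,[p+R@np.array([0,0,.07]),(.4515,.007,.097)]))
E
```

```text
8.25 [0.4472 0.0043 0.1979] [[-0.069, -0.998, 0.0], [-0.998, 0.069, 0.001], [-0.001, -0.0, -1.0]]
8.3 [0.4479 0.0052 0.1982] [[-0.069, -0.998, 0.001], [-0.998, 0.069, 0.002], [-0.002, -0.001, -1.0]]
8.35 [0.4485 0.0059 0.1985] [[-0.069, -0.998, 0.002], [-0.998, 0.069, 0.002], [-0.002, -0.002, -1.0]]
call 1 mm [-1.5 -2.5 -1.3] rad [-0.002  0.002 -0.003]
[[157.03491576 135.20077656]
 [153.60119089 122.99338309]]
[[337.06863264 221.58895934]
 [336.59523504 229.04958854]]
```

View pics/w4.png

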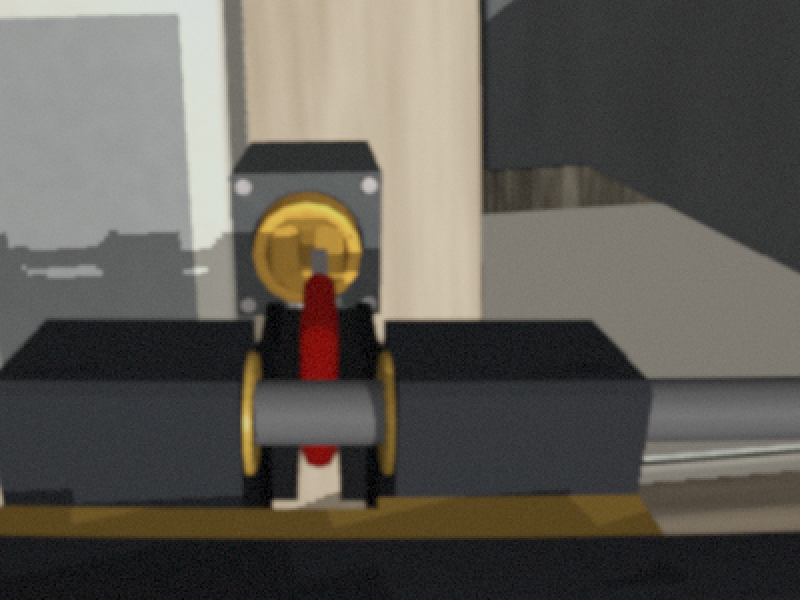

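Barrel at crop (308,249), blade at (320,262): about 5 mm short in x, still settling. Let it settle, then correct.

Call:
servo_tool:
  commands:
    - [[1,-1,-2,0,0,0,0],[1,-1,-2,0,0,0,0],[1,-1,-2,0,0,0,0],[1,-1,-2,0,0,0,0],[1,-1,-2,0,0,0,0]]

```text
time_s: 8.9
tcp_pos: [0.4512, 0.0076, 0.1989]
ee_rot: [[-0.067, -0.998, 0.003], [-0.998, 0.067, 0.002], [-0.002, -0.003, -1.0]]
wrist_force: [0.7, 0.1, 0.6]
gripper_width: 0.09
gripper_force: 30.0
```

```bash
python3 - <<'E'
from h import *
w=r.capture("wrist")
for _ in range(3):
    s=r.sense();print(s["time_s"],s["tcp_pos"].round(4),s["wrist_force"]);c=r.capture("side")
plan((.452,.0077,.167),176.3,1)
blobs(w,"brass",.097);blobs(w,"red",.15)
p=s["tcp_pos"]
e=.0
print(proj(w,[p-[0,0,.07],p-[0,.007,.07],p-[0,.017,-.0],(.452,.007,.097)])-[160,80])
cv2.imwrite("pics/w5.png",np.hstack([cv2.resize(w["pixels"][130:250,260:380],(480,480),interpolation=cv2.INTER_CUBIC),cv2.resize(c["pixels"][190:250,307:367],(480,480),interpolation=cv2.INTER_CUBIC)])[:,:790,::-1])
E
```

```text
8.95 [0.4512 0.0076 0.1989] [ 0.79107754  0.51487655 -1.38901966]
9.0 [0.4512 0.0075 0.1989] [-0.30999576 -0.26350995 -0.78200371]
9.05 [0.4512 0.0075 0.1989] [-0.18304487 -0.93805079 -0.49734519]
call 1 mm [-0.2 -0.7 31.9] rad [-0.003  0.002 -0.002]
brass [ 292  171   55   55 2270] centre [0.4517 0.0071 0.097 ] sides [np.float64(39.6), np.float64(41.6)] long-axis deg 90.3
brass [281 259   7  58 324] centre [0.4848 0.0806 0.097 ] sides [np.float64(4.7), np.float64(52.1)] long-axis deg 84.6
brass [352 260   5  54 145] centre [0.4277 0.0833 0.097 ] sides [np.float64(3.1), np.float64(48.3)] long-axis deg 90.1
brass [335 330  53  11 196] centre [0.424  0.1285 0.097 ] sides [np.float64(7.5), np.float64(43.7)] long-axis deg -170.0
red [310 217  19  53 861] centre [0.4523 0.0207 0.15  ] sides [np.float64(10.8), np.float64(34.5)] long-axis deg 86.6
red [311 303  17   9 116] centre [0.4553 0.0657 0.15  ] sides [np.float64(6.0), np.float64(10.4)] long-axis deg 176.3
[[159.47298778 131.6029363 ]
 [158.76647647 121.44322817]
 [156.65408484 144.55236123]
 [158.47055406 117.55147402]]
```

View pics/w5.png

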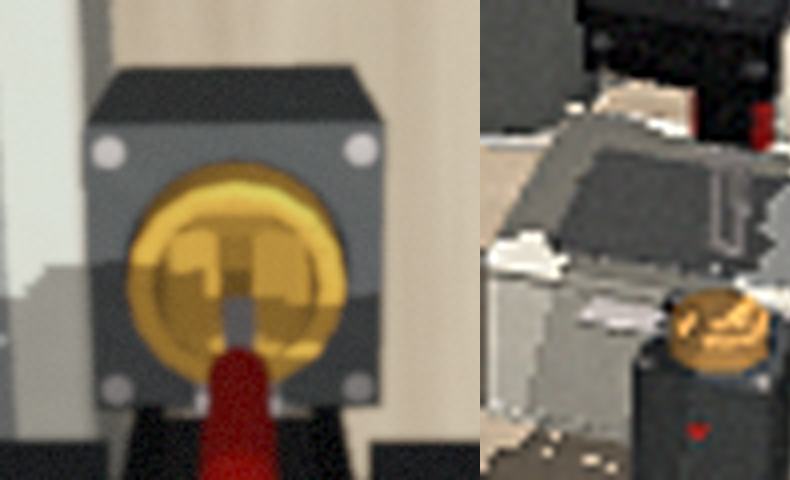

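Blade lines up with the slot in the wrist view (blade (238,320), slot (238,240) of the crop); the side view shows the key above the barrel. Descend.

Call:
servo_tool:
  commands:
    - [[1,0,-0.5,10,0,0,0],[1,0,-0.5,20,0,0,0],[1,0,-0.5,30,0,0,0],[1,0,-0.5,37,0,0,0],[1,0,-0.5,42,0,0,0]]

```text
time_s: 9.6
tcp_pos: [0.4518, 0.0075, 0.1561]
ee_rot: [[-0.067, -0.998, 0.002], [-0.998, 0.067, 0.002], [-0.002, -0.002, -1.0]]
wrist_force: [0.2, 0.6, 0.4]
gripper_width: 0.09
gripper_force: 30.0
```

Call:
servo_tool:
  commands:
    - [[1,0,0,2,0,0,0],[1,0,0,4,0,0,0],[1,0,0,4,0,0,0],[1,0,0,4,0,0,0],[1,0,0,4,0,0,0]]

```text
time_s: 10.1
tcp_pos: [0.452, 0.0077, 0.153]
ee_rot: [[-0.067, -0.998, 0.003], [-0.998, 0.067, 0.002], [-0.003, -0.003, -1.0]]
wrist_force: [0.5, 1.6, -1.7]
gripper_width: 0.091
gripper_force: 30.0
```

Call:
servo_tool:
  commands:
    - [[1,0.5,0.5,3,0,0,0],[1,-0.5,-0.5,6,0,0,0],[1,0.5,0.5,9,0,0,0],[1,-0.5,-0.5,12,0,0,0],[1,0,0,14,0,0,0]]

```text
time_s: 10.6
tcp_pos: [0.4526, 0.0077, 0.139]
ee_rot: [[-0.067, -0.998, 0.004], [-0.998, 0.067, 0.002], [-0.002, -0.004, -1.0]]
wrist_force: [1.5, 2.0, 3.3]
gripper_width: 0.089
gripper_force: 30.0
```

Call:
servo_tool:
  commands:
    - [[1,0.5,0.5,3,0,0,0],[1,-0.5,-0.5,6,0,0,0],[1,0.5,0.5,9,0,0,0],[1,-0.5,-0.5,12,0,0,0],[1,0,0,12,0,0,0]]

```text
time_s: 11.1
tcp_pos: [0.4524, 0.0078, 0.1265]
ee_rot: [[-0.067, -0.998, 0.004], [-0.998, 0.067, 0.002], [-0.003, -0.004, -1.0]]
wrist_force: [3.0, 2.7, -0.7]
gripper_width: 0.09
gripper_force: 30.0
```

```bash
python3 - <<'E'
from h import *
s=r.sense();print(s["tcp_pos"],s["wrist_force"],s["gripper_width"])
w=r.capture("wrist")
blobs(w,"red",.14);blobs(w,"brass",.097)
E
```

```text
[0.45243803 0.00777185 0.12649566] [ 3.0475381   2.69192432 -0.6789084 ] 0.0896574708828395
red [310 218  19  52 866] centre [ 0.4515 -0.0058  0.14  ] sides [np.float64(7.4), np.float64(23.3)] long-axis deg 86.6
red [312 303  17  10 126] centre [0.4531 0.0252 0.14  ] sides [np.float64(4.6), np.float64(7.1)] long-axis deg 176.3
brass [ 284  196   74   54 1824] centre [0.4513 0.0006 0.097 ] sides [np.float64(30.6), np.float64(38.8)] long-axis deg 176.3
brass [281 258   7  59 307] centre [0.4749 0.0386 0.097 ] sides [np.float64(3.4), np.float64(37.8)] long-axis deg 84.6
brass [352 259   5  54 159] centre [0.4346 0.0402 0.097 ] sides [np.float64(2.2), np.float64(34.4)] long-axis deg 88.0
```

No slip in the grip (red blob is unmoved in the wrist view). Push on to the floor.

Call:
servo_tool:
  commands:
    - [[1,0,0,1.5,0,0,0],[1,0,0,3,0,0,0],[1,0,0,4,0,0,0],[1,0,0,5,0,0,0],[1,0,0,5,0,0,0]]

```text
time_s: 11.65
tcp_pos: [0.4527, 0.0078, 0.1234]
ee_rot: [[-0.066, -0.998, 0.005], [-0.998, 0.066, 0.002], [-0.002, -0.004, -1.0]]
wrist_force: [-1.4, 4.1, 11.9]
gripper_width: 0.088
gripper_force: 30.0
```

Call:
servo_tool:
  commands:
    - [[1,0.4,0.4,1,0,0,0],[1,-0.4,-0.4,2,0,0,0],[1,0,0,2,0,0,0],[1,0,0,2,0,0,0],[1,0,0,2,0,0,0]]

```text
time_s: 12.15
tcp_pos: [0.453, 0.0078, 0.1231]
ee_rot: [[-0.065, -0.998, 0.006], [-0.998, 0.065, 0.002], [-0.002, -0.006, -1.0]]
wrist_force: [-4.2, 3.8, 22.1]
gripper_width: 0.088
gripper_force: 30.0
```

```bash
python3 - <<'E'
from h import *
s=r.sense();print(s["tcp_pos"],s["wrist_force"],s["gripper_width"],s["joints"].round(1))
w=r.capture("wrist");blobs(w,"red",.14)
c=r.capture("side")
cv2.imwrite("pics/s6.png",np.hstack([cv2.resize(w["pixels"][160:280,250:370],(480,480),interpolation=cv2.INTER_CUBIC),cv2.resize(c["pixels"][190:250,307:347],(320,480),interpolation=cv2.INTER_CUBIC)])[:,:,::-1])
E
```

```text
[0.45302143 0.0077518  0.12308195] [-4.15560039  3.79813731 22.08288899] 0.08839753111847867 [ 21.7  12.2 -32.    0.  -45.4 -25.4]
red [309 218  20  52 868] centre [ 0.4522 -0.0073  0.14  ] sides [np.float64(7.6), np.float64(22.7)] long-axis deg 86.7
red [310 303  18  10 133] centre [0.4542 0.0228 0.14  ] sides [np.float64(4.5), np.float64(7.4)] long-axis deg 176.5
```

View pics/s6.png

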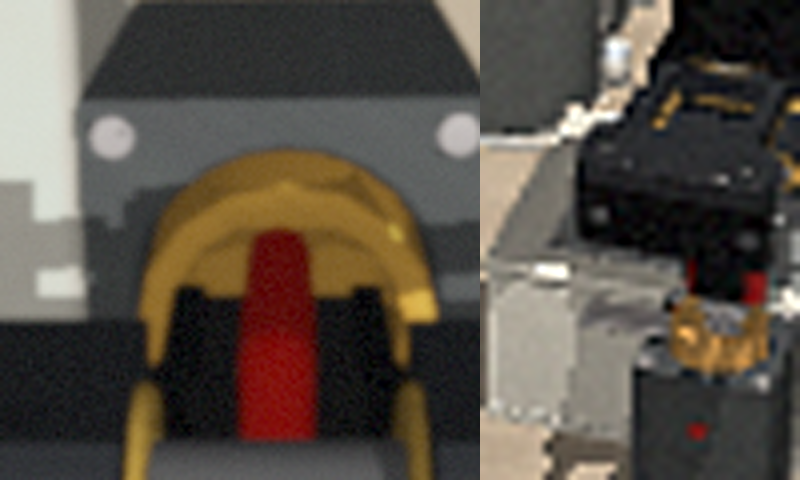

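Key fully seated (head at (278,340) in the wrist crop, collar on the barrel; hard stop at 22 N). Ease the push slightly and turn clockwise.

Call:
servo_tool:
  commands:
    - [[1,0,0,-1,0,0,0],[1,0,0.5,-1.5,0,0,0.1],[1,0,0.5,-1.5,0,0,0.2],[1,0,0.5,-1.5,0,0,0.3],[1,0,0.5,-1.5,0,0,0.4]]

```text
time_s: 12.75
tcp_pos: [0.4524, 0.0077, 0.1233]
ee_rot: [[-0.453, -0.892, 0.005], [-0.892, 0.453, 0.002], [-0.004, -0.004, -1.0]]
wrist_force: [-0.9, 3.7, 15.7]
gripper_width: 0.093
gripper_force: 30.0
```

```bash
python3 - <<'E'
from h import *
s=r.sense();print(s["tcp_pos"],s["wrist_force"],s["moment"],s["gripper_width"],np.degrees(np.arctan2(s["ee_rot"][1,1],s["ee_rot"][0,1])))
E
```

```text
[0.45235614 0.00767863 0.12334413] [-0.87235252  3.68609324 15.67293077] [0.99052378 0.68074382 0.01794165] 0.092584848527284 153.08505638413982
```

Call:
servo_tool:
  commands:
    - [[1,0,0,0,0,0,0.14],[1,0,0,0,0,0,0.28],[1,0,0,0,0,0,0.42],[1,0,0,0,0,0,0.56],[1,0,0,0,0,0,0.7]]

```text
time_s: 13.25
tcp_pos: [0.4518, 0.0079, 0.1233]
ee_rot: [[-0.921, -0.389, 0.004], [-0.389, 0.921, 0.002], [-0.005, 0.0, -1.0]]
wrist_force: [-3.6, 5.8, 16.7]
gripper_width: 0.091
gripper_force: 30.0
```

```bash
python3 - <<'E'
from h import *
s=r.sense();print(s["tcp_pos"],s["wrist_force"],s["moment"],s["gripper_width"],np.degrees(np.arctan2(s["ee_rot"][1,1],s["ee_rot"][0,1])))
w=r.capture("wrist");blobs(w,"red",.14)
E
```

```text
[0.45180216 0.007887   0.12331055] [-3.60301893  5.78876254 16.65396259] [1.80926762 1.1966834  0.13335161] 0.09061065802760952 112.88016520571861
red [310 217  19  54 883] centre [0.437  0.0027 0.14  ] sides [np.float64(7.2), np.float64(23.7)] long-axis deg 23.3
red [311 303  17  10 131] centre [0.465  0.0146 0.14  ] sides [np.float64(4.6), np.float64(7.0)] long-axis deg 112.9
```

Call:
servo_tool:
  commands:
    - [[1,0,0,0,0,0,0.14],[1,0,0,0,0,0,0.28],[1,0,0,0,0,0,0.42],[1,0,0,0,0,0,0.56],[1,0,0,0,0,0,0.64]]

```text
time_s: 13.8
tcp_pos: [0.4517, 0.0082, 0.1233]
ee_rot: [[-0.972, 0.237, 0.004], [0.237, 0.972, 0.003], [-0.003, 0.004, -1.0]]
wrist_force: [-3.9, 6.6, 16.0]
gripper_width: 0.089
gripper_force: 30.0
```

```bash
python3 - <<'E'
from h import *
s=r.sense();print(s["tcp_pos"],s["wrist_force"],s["moment"],s["gripper_width"],np.degrees(np.arctan2(s["ee_rot"][1,1],s["ee_rot"][0,1])))
w=r.capture("wrist");blobs(w,"red",.14)
c=r.capture("top");c2=r.capture("side")
cv2.imwrite("pics/s7.png",np.hstack([cv2.resize(w["pixels"][120:280,230:390],(400,400),interpolation=cv2.INTER_CUBIC),cv2.resize(c2["pixels"][200:260,307:367],(400,400),interpolation=cv2.INTER_CUBIC)])[:,:,::-1])
E
```

```text
[0.45173529 0.00823331 0.12332406] [-3.89656728  6.58055617 15.99189601] [2.19771072 1.40574964 0.17612906] 0.08882435587365145 76.30127338947284
red [310 217  19  53 870] centre [0.4359 0.0132 0.14  ] sides [np.float64(7.2), np.float64(23.2)] long-axis deg -13.3
red [311 303  17  10 130] centre [0.4656 0.006  0.14  ] sides [np.float64(4.5), np.float64(7.0)] long-axis deg 76.2
```

View pics/s7.png

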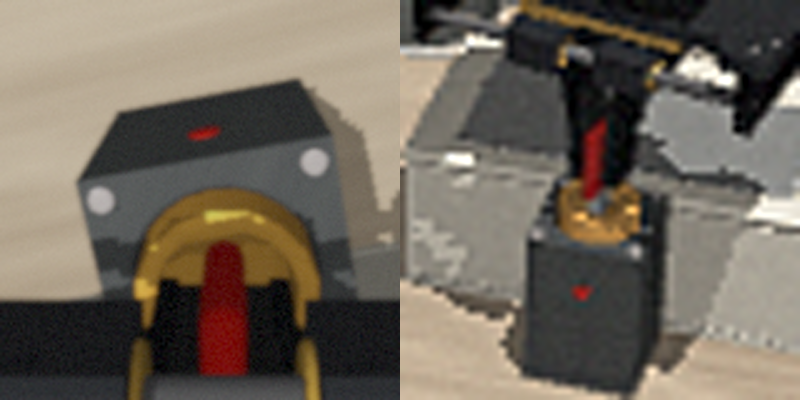

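Key turned about 100° with tool; cam is out of sight towards the lid. Turn a little more until the torque shows the stop.

Call:
servo_tool:
  commands:
    - [[1,0,0,0,0,0,0.05],[1,0,0,0,0,0,0.1],[1,0,0,0,0,0,0.1],[1,0,0,0,0,0,0.1],[1,0,0,0,0,0,0.1]]

```text
time_s: 14.45
tcp_pos: [0.4518, 0.0082, 0.1233]
ee_rot: [[-0.945, 0.327, 0.004], [0.327, 0.945, 0.002], [-0.003, 0.003, -1.0]]
wrist_force: [-4.4, 6.0, 15.6]
gripper_width: 0.088
gripper_force: 30.0
```

```bash
python3 - <<'E'
from h import *
for _ in range(3):
    s=r.sense();print(s["tcp_pos"],s["wrist_force"],s["moment"],s["gripper_width"],np.degrees(np.arctan2(s["ee_rot"][1,1],s["ee_rot"][0,1])));w=r.capture("wrist")
blobs(w,"red",.14)
E
```

```text
[0.45180148 0.008246   0.12331409] [-4.35595032  5.96430606 15.63001255] [2.05933646 1.29158949 0.53381098] 0.08825139523121098 70.92369640187405
[0.45180117 0.00821973 0.12332318] [-4.17056676  7.18362746 15.7217744 ] [2.02576432 1.31516626 0.54882347] 0.0920952171314932 70.92565450263062
[0.45180609 0.00822512 0.12330762] [-4.61566352  6.15278608 16.28755695] [2.05071733 1.2675134  0.49893389] 0.09405165179744361 70.92286575345297
red [309 217  20  53 870] centre [0.4363 0.014  0.14  ] sides [np.float64(7.5), np.float64(23.4)] long-axis deg -15.8
red [312 303  17  10 134] centre [0.4654 0.0051 0.14  ] sides [np.float64(4.5), np.float64(7.0)] long-axis deg 70.8
```

The torque jumped from 0.18 to 0.53 N m, so the barrel is on its stop, with the key gripped and pushed home.

```bash
python3 -c "
from station import r
print(r.finish_job())"
```

```text
the job is handed in; nothing more can be done
None
```

I shut the lid, pushed the red key fully into the barrel, turned it clockwise to its stop, and handed the job in with the arm still gripping and holding it there. The blue key was still standing in the block when last seen, and I saw nothing else moved.

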